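# Vent the bench coupler and spin-check the printed impeller

## Task

The air to the impeller test stand is shut off; let out what is left by pulling the spring sleeve of the larger of the two bench couplers all the way back, holding it there a moment, then letting go so that it snaps forward home by itself. Then spin the impeller by hand, either way, to check that it turns freely: it must run on untouched for a good quarter turn and then come to a standstill. Leave the smaller coupler's sleeve and everything else on the bench as they are.

Things in the scene. Friction and masses are not known exactly. Their poses are not given: they have to be found in the camera images.
- large_coupler: the large bench coupler, fixed to the bench: steel foot 100 x 64 x 10 mm, aluminium block 44 x 46 mm, 100 mm tall, and a brass coupler that sticks out of the block level, along the body's -x, with its axis 80 mm above the bench. Its mouth (nose end) points to the body's -x and lies 84 mm from the origin; the block's front face lies 2 mm to -x. A steel spring sleeve of 36 mm diameter rides on it. Origin: underside of the foot, centre. z up
- large_sleeve (a joint): travel of the large coupler's spring sleeve, m: 0 = home (forward, towards the mouth), 0.014 = fully back against its stop (towards the block). A spring pushes it home with 6 N at home, rising to 11 N fully back; let go, it snaps home at about half a metre per second
- large_sleeve_mid (a point): centre of the large coupler's sleeve, on the coupler's axis; moves with the sleeve. The sleeve is a ribbed steel cylinder 36 mm in diameter and 40 mm long, its axis along x; +x is the way back (towards the block). When home its centre is 48 mm in front of the block. Sides and top are clear for a grip across it (along y) from above
- small_coupler: the small bench coupler, fixed to the bench: steel foot 100 x 64 x 10 mm, aluminium block 44 x 46 mm, 100 mm tall, and a brass coupler that sticks out of the block level, along the body's -x, with its axis 80 mm above the bench. Its mouth (nose end) points to the body's -x and lies 84 mm from the origin; the block's front face lies 2 mm to -x. A steel spring sleeve of 22 mm diameter rides on it. Origin: underside of the foot, centre. z up
- small_sleeve (a joint): travel of the small coupler's spring sleeve, m: 0 = home (forward, towards the mouth), 0.014 = fully back against its stop (towards the block). A spring pushes it home with 6 N at home, rising to 11 N fully back; let go, it snaps home at about half a metre per second
- small_sleeve_mid (a point): centre of the small coupler's sleeve, on the coupler's axis; moves with the sleeve. The sleeve is a ribbed steel cylinder 22 mm in diameter and 40 mm long, its axis along x; +x is the way back (towards the block). When home its centre is 48 mm in front of the block. Sides and top are clear for a grip across it (along y) from above
- stand: test stand, fixed to the bench: round steel foot 120 mm across with a short post that carries the impeller. Origin: underside of the foot, on the impeller's axis; z up
- impeller (a joint): angle of the impeller about its upright axis, rad, growing anticlockwise seen from above; turns without end, either way, on a bearing with little friction (left alone it loses about 2.5 to 5 rad/s of its speed each second)
- impeller_hub (a point): top of the impeller's hub, on the axis, 97 mm above the bench. The impeller is an orange printed wheel, 110 to 220 g: a disc 150 mm across whose upper face lies 63 mm above the bench, a hub 40 mm across, and five straight radial blades at equal 72 degree steps that stand on the disc, open at the top and the outside: 4 mm thick, from the hub out to 73.5 mm from the axis, their top edge 96 mm above the bench. A steel nut stands 8 mm above the hub
- impeller_blade (a point): outer upper corner of one of the five blades, 73.5 mm from the axis, at the height of the blade's top; turns with the wheel
- caliper: digital caliper lying flat, 190 mm long; loose, a bystander. Origin: centre of its underside
- scraper: print scraper with a flat blade, lying flat; loose, a bystander. Origin: centre of its underside
- cross: small printed cross, 60 x 60 x 18 mm, orange plastic; loose, a bystander. Origin: centre of its underside
- bracket: small printed angle bracket, 50 x 36 x 30 mm, orange plastic; loose, a bystander. Origin: centre of its underside
- glue: upright white glue bottle, 32 mm across, 95 mm tall; loose, a bystander. Origin: centre of its underside
- brush_pot: round printed pot, 64 mm across, 85 mm tall, with brushes standing in it up to 160 mm high; loose, a bystander. Origin: centre of its underside
- screwdriver: screwdriver lying flat; loose, a bystander. Origin: centre of its underside
- tin: low steel tin, 60 mm across, 50 mm tall; loose, a bystander. Origin: centre of its underside
Mind the look-alikes: they are no part of the job. Leave any green or purple look-alike of the small_coupler alone.

How it is judged:
On the way, in this order (a step that is already met when the one before it is completed fails the run):
1. the large coupler's sleeve is held all the way back (within 2.5 mm of its stop) for 0.2 s (value of joint large_sleeve above 0.0115 m), for 0.2 s.
2. let go, the sleeve snaps forward (faster than 0.2 m/s) (velocity of joint large_sleeve below -0.2 m/s).
3. the impeller, touched by nothing, turns on by itself faster than 1 rad/s for half a second, with the large sleeve home (contact force between each of the fingers, the arm and stand below 0.2 N and value of joint large_sleeve below 0.002 m and (velocity of joint impeller above 1 rad/s or velocity of joint impeller below -1 rad/s)), for 0.5 s.
At the end, for the whole second after the job is handed in: both sleeves are home (within 2 mm), and the impeller stands still (under 0.1 rad/s), untouched; the bystanders are where they were (within 30 mm) (value of joint each of large_sleeve, small_sleeve below 0.002 m and velocity of joint impeller between -0.1 and 0.1 rad/s and contact force between each of the fingers, the arm and stand below 0.2 N).
It fails at once if the small coupler's sleeve is moved by more than 4 mm (value of joint small_sleeve above 0.004 m).
It fails at once if a bystander is moved by more than 30 mm (distance of any of caliper, scraper, cross, bracket, glue, brush_pot, screwdriver, tin from where it was at the start of the episode above 0.03 m).
It fails at once if an upright bystander is tipped over (angle between any of glue, brush_pot, tin's own z axis and vertical above 0.5 rad).
It also fails if it takes over 50 s, if anything falls off the work surface, if the arm or the gripper's body presses on something with over 40 N, if the wrist force passes 120 N, or if a joint passes its speed limit or range.

## Robot

A 6-joint arm with a two-finger parallel gripper is mounted at the origin on the work surface. World frame = base frame: x ahead of the robot, y to its left, z up, the work surface at z = 0. Lengths are in m, angles in rad, forces in N, time in s.
With the tool pointing down it reaches from about 0.25 to 0.8 m from the base axis. Payload 8.5 kg.
Tool frame: the origin (TCP) lies between the finger pads; the fingertips stand 8 mm ahead of it and the grasp point (between the pads) lies 11 mm behind it; z points along the fingers, y is the direction in which the jaws open and shut (so a half turn about z gives the same grasp; the last joint's range is limited). The gripper opens to 85 mm and grips with 20 to 120 N. Pads are 22 mm wide; open, the fingers measure 114 mm over their backs; the gripper's body (76 mm by 85 mm) begins 54 mm behind the grasp point. The pads swing forward as they close: fully open they stand 13 mm farther back than shut.
Start: joints at [-1.124, 0.238, -0.013, 1.319, 0, 1.571], TCP at [0.227, -0.473, 0.21] pointing down, gripper open.
Joint ranges: [-2.66, 2.66], [-1.03, 1.9], [-1.14, 1.46], [-1.82, 2.27], [-1.45, 1.34], [-3.14, 3.14]. Speed limits (rad/s): [2.22, 2.22, 2.79, 3.14, 3.14, 3.14].

## Interface

Orientations are given as a unit quaternion [x, y, z, w].
In Python, from plant import robot, cams gives the robot as it stands.
- The arm moves only by the tool apply_moves, never from a script. Its argument "steps" is a list of rows, each a list of 7 numbers: the shift along the tool's x, y, z each as a share of 25 cm, from -1 to 1, then the turn, a rotation vector about the tool's x, y, z each as a share of pi rad, from -1 to 1, then the opening, from -1 (shut) to 1 (fully open). In form: [[tx, ty, tz, ax, ay, az, grip], ...]. A call has 1 to 5 rows; each row is the pose to reach, as a shift and turn from the pose commanded when the call began, along the tool's axes at that moment, turning the shorter way round; what a row does not reach only later rows make up. A row lasts 1/8 s, in which the tool goes at most 62.5 mm and 10.7 degrees, less where a joint would pass 70% of its speed; a pose out of reach is approached as far as the arm can. A call with a number of a shift or a turn outside -1 to 1 is refused whole. A call with a gripper value outside its range is refused whole. The fingers move at their own pace and stop on an object; the grip force is fixed at half the most. Time passes only in rows, so rows that repeat a pose let the fingers close. It gives the time, the measured TCP pose, the force and the opening at its end, in the units of the state.
- robot.get_obs(): the state, without advancing time (a new reading comes with each control period).
- cams.get_image(name): name is "side" or "top" or "wrist"; returns (picture, depth): 400x640x3 uint8, blue, green, red; 400x640 float32, m along the optical axis (not along the pixel's ray), 0 where there is no reading.
- cams.camera_params(name): a dict with "fovy" (degrees; the focal length in pixels is half the picture's height over the tangent of half this angle, whatever the lens; pixels are square), "cx", "cy" (the principal point, pixels), "rvec" (rotation vector, rad) and "tvec" (3), from world to camera coordinates, as OpenCV has them. Camera axes: x right, y down, z forward; pixel columns grow to the right and rows downward; lengths in m; the calibration is good to about 2 mm. A picture is of the moment at which its call begins: read the wrist's pose just before it. camera_params takes no time and is no camera call; for the wrist camera it gives the pose at the moment of the call.
- robot.sign_off(): hands the job in, once; it reports no verdict.
The state is a dict: "time_s": time; "joint_positions": joint angles; "joint_velocities": joint speeds; "tau": joint torques, N m; "position": TCP position; "orientation": TCP orientation; "wrist_force": force on the tool from outside, world axes, zero at the start; "ft_torque": the same for the moment, N m; "grip_width": finger opening in m.
Only numpy, scipy, OpenCV 4.12 (cv2) and the standard library are available. Lean on these libraries where they do the work, as an engineer would, in place of code of your own. Each camera call takes 0.05 s, during which the arm holds its last target. There are 200 camera calls.

## Working session

There is one attempt and no reset: what is moved stays moved. The work goes in short steps, Python scripts to look and compute and a tool call to move; the robot and the scene stay as the last step left them, time stands still between calls to the robot, and variables do not carry over. Pictures are saved under pics/ and viewed, about 8 in all and at most 12, crops included, and the job is handed in when it is done.

Besides the shell and the picture viewer there is one more tool, called after "Emit:" as name(argument=value, ...) on one line, values as JSON. apply_moves: Moves the arm, as the interface text tells. Its arguments: {"type":"object","properties":{"steps":{"type":"array"}},"required":["steps"]}

```bash
mkdir -p pics
cat > h.py <<'E'
import numpy as np, cv2
from plant import robot, cams
from scipy.spatial.transform import Rotation as R
def cam(n):
    p=cams.camera_params(n); f=200/np.tan(np.radians(p["fovy"])/2)
    Rm=cv2.Rodrigues(np.array(p["rvec"],float))[0]; return f,p["cx"],p["cy"],Rm,np.array(p["tvec"],float).ravel()
def ray(c,u,v,z):
    f,cx,cy,Rm,t=c; o=-Rm.T@t; d=Rm.T@np.array([(u-cx)/f,(v-cy)/f,1]); return o+d*(z-o[2])/d[2]
def cloud(c,D):
    f,cx,cy,Rm,t=c; v,u=np.mgrid[:400,:640]; P=np.stack([(u-cx)/f*D,(v-cy)/f*D,D],-1); return (P-t)@Rm
E
python3 - <<'E'
from h import *
for n in ["top","side"]:
    c=cam(n); I,D=cams.get_image(n); cv2.imwrite(f"pics/{n}1.png",I); np.savez(f"{n}1.npz",I=I,D=D); print(n,cams.camera_params(n),-c[3].T@c[4])
print(robot.get_obs())
E
```

```text
top {'fovy': 44.632462464441275, 'cx': 323.66004111669656, 'cy': 204.3856754989103, 'rvec': array([ 2.19491727, -2.15282927,  0.09629405]), 'tvec': array([0.0730992 , 0.54446726, 1.2143147 ])} [0.430787   0.07988673 1.25872513]
side {'fovy': 46.592005990854275, 'cx': 320.4743120434576, 'cy': 192.87247229995617, 'rvec': array([ 0.21331077, -2.81918253,  1.26796567]), 'tvec': array([0.54566019, 0.09045706, 1.25081688])} [0.43031179 0.94587633 0.88916822]
{'time_s': 0.1, 'joint_positions': array([-1.12398598e+00,  2.38732464e-01, -1.41804020e-02,  1.31921272e+00,
       -5.52099859e-06,  1.57079395e+00]), 'joint_velocities': array([-0.00064782, -0.00145346,  0.00232382, -0.00289448, -0.00027967,
       -0.00062548]), 'tau': array([ 8.01066617e-04, -5.39720607e+01,  3.46999741e+01,  1.34356075e-02,
        6.61874719e-05, -2.52716120e-06]), 'position': array([ 0.22666778, -0.47308898,  0.20953174]), 'orientation': array([ 9.75148203e-01,  2.21552566e-01, -1.49940403e-04, -6.47499608e-04]), 'wrist_force': array([-0.65306963,  0.20016812,  0.02608165]), 'ft_torque': array([-0.05083302,  0.01776622,  0.04305354]), 'grip_width': 0.0852975666190904}
```

View pics/top1.png

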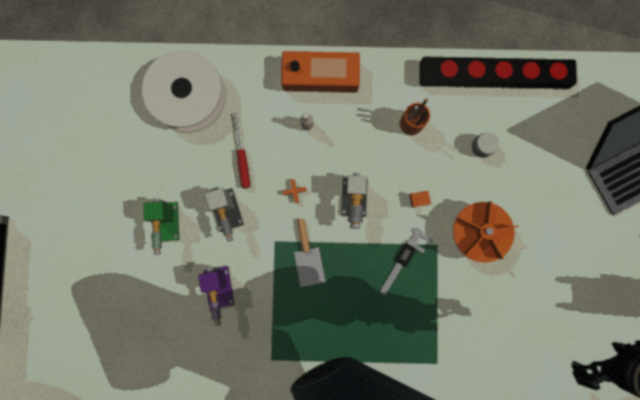

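View pics/side1.png

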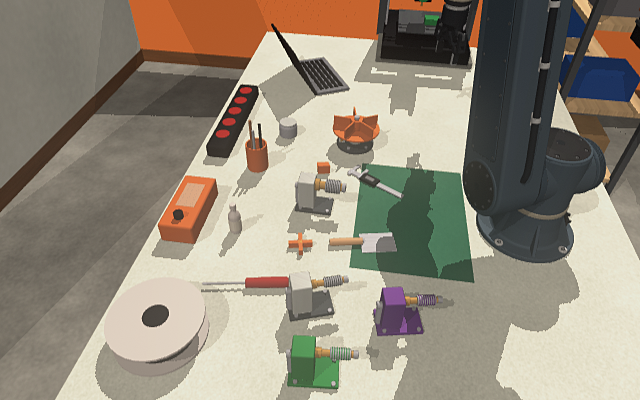

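The top view shows two grey couplers, at about (355,200) and (223,213), green at (158,225), purple at (215,290), and the impeller at (484,232). I'll measure the sleeves and the wheel.

Run:
```python
from h import *
d=np.load("top1.npz"); I,D=d["I"],d["D"]; c=cam("top"); P=cloud(c,D)
def box(n,u0,u1,v0,v1):
    Q=P[v0:v1,u0:u1]; m=(Q[...,2]>.06)&(Q[...,2]<.125); B=I[v0:v1,u0:u1].astype(int); q=Q[m]
    blk=q[q[:,2]>.094]; nose=q[(q[:,2]<.103)&(q[:,0]<blk[:,0].min()-.004)]
    a=np.median(blk,0); r=cv2.minAreaRect(np.float32(blk[:,:2]))
    print(n,"block",blk.mean(0).round(4),r,len(blk)); 
    l=cv2.fitLine(np.float32(nose[:,:2]),cv2.DIST_L2,0,.001,.001).ravel(); s=-1 if l[0]>0 else 1
    dx=-s*l[:2] if False else (l[:2] if l[0]>0 else -l[:2]); nrm=np.array([-dx[1],dx[0]])
    print(" dir",dx,np.degrees(np.arctan2(dx[1],dx[0])),"pt",l[2:])
    t=(nose[:,:2]-l[2:])@dx; w=(nose[:,:2]-l[2:])@nrm
    for k in np.arange(-.05,.05,.006):
        mm=(t>=k)&(t<k+.006)
        if mm.sum()>1: print("  t%.3f w %.4f..%.4f z %.3f"%(k,w[mm].min(),w[mm].max(),nose[mm,2].max()))
box("A",335,375,165,235); box("B",205,250,180,245)
# impeller
Q=P[195:270,445:525]; m=(Q[...,2]>.05)&(Q[...,2]<.08); q=Q[m]; print("imp",cv2.minEnclosingCircle(np.float32(q[:,:2])),q[:,2].mean())
crop=cv2.resize(I[160:275,190:530],None,fx=2.35,fy=2.35,interpolation=cv2.INTER_CUBIC); cv2.imwrite("pics/c1.png",crop)
for (u,v,z) in [(488,231,.1),(416,119,.08),(486,145,.05),(420,199,.03),(293,190,.018),(304,235,.02),(418,238,.01),(388,290,.01)]: print(u,v,ray(c,u,v,z).round(3))
```

```text
A block [0.5662 0.0066 0.0982] ((0.5464186072349548, 0.004978302866220474), (0.12060226500034332, 0.04592675715684891), 0.6219905614852905) 495
 dir [ 0.01970433 -0.99980587] -88.87095 pt [0.48176613 0.00738351]
  t-0.008 w -0.0002..0.0001 z 0.090
  t-0.002 w 0.0000..0.0000 z 0.086
B block [0.5442 0.3418 0.0988] ((0.5193266868591309, 0.33210521936416626), (0.09818974137306213, 0.04607565328478813), 21.768468856811523) 346
 dir [0.85547024 0.51785195] 31.188274 pt [0.45894673 0.31197855]
  t-0.014 w -0.0052..0.0093 z 0.090
  t-0.008 w -0.0057..0.0085 z 0.090
  t-0.002 w -0.0113..0.0071 z 0.090
  t0.004 w -0.0108..0.0082 z 0.091
  t0.010 w -0.0011..0.0083 z 0.090
imp ((0.4796091318130493, -0.3096473813056946), 0.07563813030719757) 0.06291784783942503
488 231 [ 0.48  -0.308  0.1  ]
416 119 [ 0.754 -0.14   0.08 ]
486 145 [ 0.699 -0.322  0.05 ]
420 199 [ 0.561 -0.16   0.03 ]
293 190 [0.579 0.163 0.018]
304 235 [0.464 0.132 0.02 ]
418 238 [ 0.463 -0.159  0.01 ]
388 290 [ 0.33  -0.083  0.01 ]
```

View pics/c1.png

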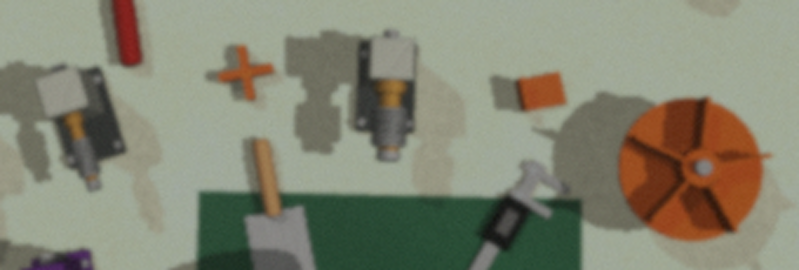

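A is the large coupler: its sleeve is clearly wider, and the top of it reads about z 0.098. B's top reads 0.090.

Run:
```python
from h import *
d=np.load("top1.npz"); I,D=d["I"],d["D"]; c=cam("top"); P=cloud(c,D)
q=P[160:240,330:380].reshape(-1,3); q=q[(q[:,2]>.078)&(q[:,2]<.115)]
for k in np.arange(.47,.6,.006):
    s=q[(q[:,0]>=k)&(q[:,0]<k+.006)]
    if len(s): print("%.3f y %.4f..%.4f mid %.4f z %.4f n%d"%(k,s[:,1].min(),s[:,1].max(),(s[:,1].min()+s[:,1].max())/2,np.percentile(s[:,2],80),len(s)))
# blade angles: points above .085 around impeller axis
ctr=np.array([.4796,-.3096]); Q=P[185:285,435:535].reshape(-1,3); r=Q[:,:2]-ctr; rr=np.hypot(*r.T); m=(Q[:,2]>.08)&(Q[:,2]<.11)&(rr>.03)&(rr<.08)
h=np.histogram(np.degrees(np.arctan2(r[m,1],r[m,0])),72,(-180,180)); print([(int(a),int(n)) for a,n in zip(h[1],h[0]) if n])
cams_o=robot.get_obs(); print(R.from_quat(cams_o["orientation"]).as_matrix().round(3))
```

```text
0.476 y -0.0027..0.0141 mid 0.0057 z 0.0867 n6
0.482 y -0.0028..0.0192 mid 0.0082 z 0.0924 n22
0.488 y -0.0029..0.0192 mid 0.0081 z 0.0910 n29
0.494 y -0.0099..0.0239 mid 0.0070 z 0.0961 n26
0.500 y -0.0102..0.0242 mid 0.0070 z 0.0965 n44
0.506 y -0.0099..0.0244 mid 0.0072 z 0.0977 n31
0.512 y -0.0095..0.0244 mid 0.0074 z 0.0964 n44
0.518 y -0.0095..0.0245 mid 0.0075 z 0.0968 n31
0.524 y -0.0093..0.0245 mid 0.0076 z 0.0969 n43
0.530 y -0.0093..0.0245 mid 0.0076 z 0.0979 n31
0.536 y -0.0020..0.0173 mid 0.0077 z 0.0904 n23
0.542 y -0.0021..0.0174 mid 0.0076 z 0.0904 n21
0.548 y -0.0093..0.0203 mid 0.0055 z 0.0927 n33
0.554 y -0.0092..0.0223 mid 0.0066 z 0.0950 n28
0.560 y -0.0154..0.0279 mid 0.0063 z 0.0978 n51
0.566 y -0.0155..0.0282 mid 0.0064 z 0.1011 n46
0.572 y -0.0152..0.0282 mid 0.0065 z 0.1008 n50
0.578 y -0.0149..0.0283 mid 0.0067 z 0.1009 n39
0.584 y -0.0149..0.0284 mid 0.0067 z 0.1006 n56
0.590 y -0.0173..0.0284 mid 0.0055 z 0.1008 n39
0.596 y -0.0174..0.0285 mid 0.0055 z 0.1007 n60
[(-160, 4), (-155, 52), (-150, 11), (-85, 2), (-80, 29), (-75, 2), (-10, 36), (-5, 31), (60, 18), (65, 36), (130, 22), (135, 35)]
[[ 0.902  0.432 -0.001]
 [ 0.432 -0.902  0.001]
 [-0.    -0.001 -1.   ]]
```

Emit:
apply_moves(steps=[[0.934, -0.617, 0, 0, 0, 0.142, 1], [0.934, -0.617, 0, 0, 0, 0.142, 1], [0.934, -0.617, 0, 0, 0, 0.142, 1], [0.934, -0.617, 0, 0, 0, 0.142, 1], [0.934, -0.617, 0, 0, 0, 0.142, 1]])

```text
time_s: 0.72
position: [0.3714, -0.2311, 0.21]
orientation: [1.0, 0.001, -0.0, -0.0]
wrist_force: [-0.4, -0.5, 0.1]
grip_width: 0.0854
```

Emit:
apply_moves(steps=[[0.572, -0.954, 0.1, 0, 0, 0, 1], [0.572, -0.954, 0.1, 0, 0, 0, 1], [0.572, -0.954, 0.1, 0, 0, 0, 1], [0.572, -0.954, 0.1, 0, 0, 0, 1], [0.572, -0.954, 0.1, 0, 0, 0, 1]])

```text
time_s: 1.35
position: [0.5145, 0.0055, 0.1843]
orientation: [1.0, 0.004, -0.0, -0.001]
wrist_force: [-0.8, -0.3, 0.4]
grip_width: 0.0856
```

Run:
```python
from h import *
o=robot.get_obs(); print(o["position"],o["joint_positions"]); c=cam("wrist"); I,D=cams.get_image("wrist"); cv2.imwrite("pics/w1.png",I); P=cloud(c,D)
q=P.reshape(-1,3); q=q[(q[:,2]>.078)&(q[:,2]<.112)&(abs(q[:,1])<.06)&(q[:,0]>.45)&(q[:,0]<.6)]
for k in np.arange(.47,.6,.005):
    s=q[(q[:,0]>=k)&(q[:,0]<k+.005)]
    if len(s)>5: print("%.3f y %.4f..%.4f z %.4f n%d"%(k,*np.percentile(s[:,1],[1,99]),np.percentile(s[:,2],95),len(s)))
```

```text
[0.51446908 0.00550393 0.18430632] [ 8.98186086e-03  2.30933981e-01 -8.98452683e-02  1.25085121e+00
  2.69171960e-03  3.14168564e+00]
0.480 y -0.0030..0.0183 z 0.0913 n9
0.485 y -0.0036..0.0206 z 0.0929 n150
0.490 y -0.0039..0.0207 z 0.0926 n178
0.495 y -0.0082..0.0235 z 0.0973 n67
0.500 y -0.0096..0.0257 z 0.0986 n238
0.505 y -0.0095..0.0256 z 0.0984 n237
0.510 y -0.0102..0.0255 z 0.0987 n236
0.515 y -0.0100..0.0255 z 0.0986 n245
0.520 y -0.0099..0.0254 z 0.0985 n247
0.525 y -0.0098..0.0253 z 0.0988 n261
0.530 y -0.0105..0.0252 z 0.0986 n272
0.535 y -0.0087..0.0249 z 0.0978 n341
0.540 y -0.0028..0.0177 z 0.0918 n161
0.545 y -0.0036..0.0177 z 0.0919 n160
0.550 y -0.0060..0.0195 z 0.0950 n149
0.555 y -0.0082..0.0225 z 0.0967 n245
0.560 y -0.0089..0.0224 z 0.0966 n262
0.565 y -0.0147..0.0283 z 0.1006 n306
0.570 y -0.0153..0.0290 z 0.1011 n405
0.575 y -0.0158..0.0289 z 0.1011 n416
0.580 y -0.0156..0.0287 z 0.1012 n422
0.585 y -0.0156..0.0287 z 0.1012 n442
0.590 y -0.0160..0.0286 z 0.1012 n456
0.595 y -0.0158..0.0294 z 0.1011 n439
```

View pics/w1.png

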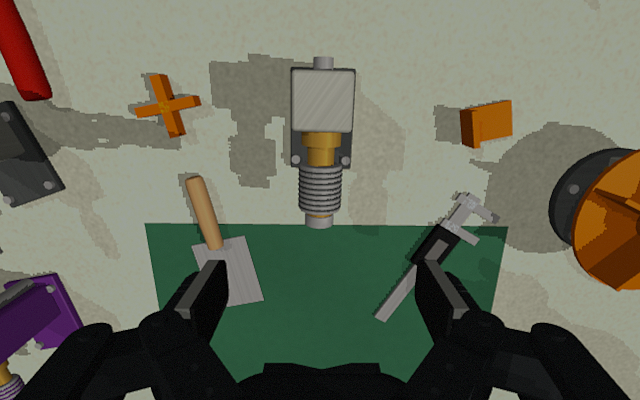

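The wrist view shows the coupler centred at column 320, with its sleeve ribs at rows 165–215. Joint 6 sits right at its limit, so I'll use the half-turn equivalent grasp.

Emit:
apply_moves(steps=[[0, 0, 0, 0, 0, -0.29, 1], [0, 0, 0, 0, 0, -0.29, 1], [0, 0, 0, 0, 0, -0.29, 1], [0, 0, 0, 0, 0, -0.29, 1], [0, 0, 0, 0, 0, -0.29, 1]])

```text
time_s: 2.02
position: [0.5133, 0.0023, 0.1848]
orientation: [0.896, 0.444, 0.0, -0.001]
wrist_force: [0.3, -0.2, -1.5]
grip_width: 0.0855
```

Emit:
apply_moves(steps=[[0, 0, 0, 0, 0, -0.29, 1], [0, 0, 0, 0, 0, -0.29, 1], [0, 0, 0, 0, 0, -0.29, 1], [0, 0, 0, 0, 0, -0.29, 1], [0, 0, 0, 0, 0, -0.29, 1]])

```text
time_s: 2.65
position: [0.5132, 0.0023, 0.1848]
orientation: [0.609, 0.793, 0.001, -0.001]
wrist_force: [0.1, 0.3, 0.7]
grip_width: 0.0854
```

Emit:
apply_moves(steps=[[0, 0, 0, 0, 0, -0.29, 1], [0, 0, 0, 0, 0, -0.29, 1], [0, 0, 0, 0, 0, -0.29, 1], [0, 0, 0, 0, 0, -0.29, 1], [0, 0, 0, 0, 0, -0.29, 1]])

```text
time_s: 3.28
position: [0.5132, 0.0023, 0.1848]
orientation: [0.198, 0.98, 0.001, -0.001]
wrist_force: [-0.8, 0.3, -0.7]
grip_width: 0.0856
```

Emit:
apply_moves(steps=[[0, 0, 0, 0, 0, -0.13, 1], [0, 0, 0, 0, 0, -0.13, 1], [0, 0, 0, 0, 0, -0.13, 1]])

```text
time_s: 3.65
position: [0.5133, 0.0024, 0.1849]
orientation: [-0.002, 1.0, 0.001, -0.0]
wrist_force: [-0.5, 0.0, 0.4]
grip_width: 0.0851
```

Run:
```python
from h import *
o=robot.get_obs(); print(o["time_s"],o["position"],o["joint_positions"][[0,5]],R.from_quat(o["orientation"]).as_matrix().round(4))
```

```text
3.65 [0.51331073 0.00237516 0.18489043] [ 0.0031909  -0.00144542] [[-1.0e+00 -4.6e-03 -6.0e-04]
 [-4.6e-03  1.0e+00  2.2e-03]
 [ 6.0e-04  2.2e-03 -1.0e+00]]
```

Emit:
apply_moves(steps=[[-0.011, 0.021, 0.12, 0, 0, 0, 1], [-0.011, 0.021, 0.26, 0, 0, 0, 1], [-0.011, 0.021, 0.4, 0, 0, 0, 1], [-0.011, 0.021, 0.464, 0, 0, 0, 1], [-0.011, 0.021, 0.464, 0, 0, 0, 1]])

```text
time_s: 4.28
position: [0.5152, 0.008, 0.068]
orientation: [-0.001, 1.0, 0.001, -0.001]
wrist_force: [0.7, -0.7, 0.6]
grip_width: 0.0851
```

Emit:
apply_moves(steps=[[0, 0, 0, 0, 0, 0, -1], [0, 0, 0, 0, 0, 0, -1], [0, 0, 0, 0, 0, 0, -1], [0, 0, 0, 0, 0, 0, -1], [0, 0, 0, 0, 0, 0, -1]])

```text
time_s: 4.9
position: [0.5222, 0.0077, 0.076]
orientation: [-0.002, 1.0, 0.001, 0.007]
wrist_force: [-6.0, 2.3, 53.2]
grip_width: 0.0008
```

Run:
```python
from h import *
I,D=cams.get_image("side"); J,_=cams.get_image("wrist"); o=robot.get_obs(); print(o["position"],o["wrist_force"],o["ft_torque"],o["grip_width"])
a=cv2.resize(I[120:250,260:420],None,fx=3,fy=3,interpolation=cv2.INTER_CUBIC); b=cv2.resize(J,(480,300)); a=cv2.resize(a,(400,300)); cv2.imwrite("pics/g1.png",np.hstack([a,cv2.resize(J,(400,300))]))
```

```text
[0.52193802 0.00799058 0.07599813] [-6.27023064 -1.15111713 56.2319627 ] [-0.2250681   1.25125474 -0.03548976] 2.8505760021832787e-05
```

View pics/g1.png

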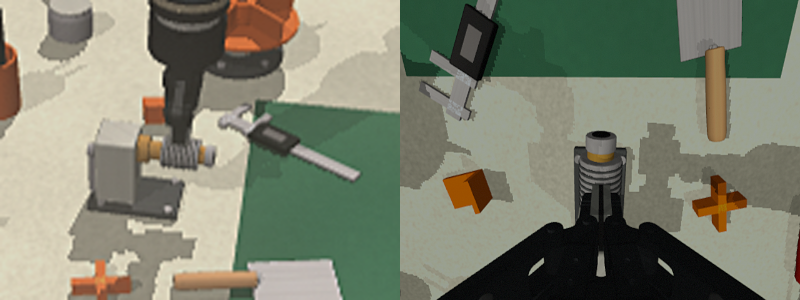

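Run:
```python
from h import *
for n in ["side","wrist","top"]:
    c=cam(n); I,D=cams.get_image(n); P=cloud(c,D).reshape(-1,3); B=I.reshape(-1,3).astype(int).max(1)
    w=(abs(P[:,1]-.008)<.05)&(P[:,0]>.45)&(P[:,0]<.57)&(P[:,2]>.05)&(P[:,2]<.2)
    print(n,"all/dark")
    for z in np.arange(.05,.15,.006):
        m=w&(P[:,2]>=z)&(P[:,2]<z+.006); d=m&(B<60)
        if m.sum(): print(" z%.3f n%d x %.3f..%.3f y %.3f..%.3f"%(z,m.sum(),P[m,0].min(),P[m,0].max(),P[m,1].min(),P[m,1].max()), "dark n%d x %.3f..%.3f y %.3f..%.3f"%(d.sum(),P[d,0].min(),P[d,0].max(),P[d,1].min(),P[d,1].max()) if d.sum() else "")
o=robot.get_obs();print(o["position"],o["wrist_force"],R.from_quat(o["orientation"]).as_rotvec())
```

```text
side all/dark
 z0.050 n5 x 0.567..0.568 y 0.003..0.029 
 z0.056 n3 x 0.567..0.568 y 0.019..0.030 
 z0.062 n5 x 0.527..0.568 y 0.012..0.033 
 z0.068 n22 x 0.485..0.568 y 0.010..0.031 dark n2 x 0.518..0.531 y 0.024..0.026
 z0.074 n50 x 0.485..0.569 y 0.016..0.030 dark n1 x 0.536..0.536 y 0.030..0.030
 z0.080 n66 x 0.485..0.567 y 0.013..0.029 dark n1 x 0.485..0.485 y 0.014..0.014
 z0.086 n96 x 0.485..0.568 y -0.012..0.031 
 z0.092 n106 x 0.486..0.569 y -0.008..0.033 
 z0.098 n31 x 0.504..0.570 y -0.009..0.029 
 z0.104 n14 x 0.511..0.531 y 0.003..0.025 dark n9 x 0.519..0.528 y 0.017..0.025
 z0.110 n10 x 0.511..0.531 y 0.007..0.026 dark n5 x 0.517..0.528 y 0.022..0.026
 z0.116 n18 x 0.511..0.532 y 0.008..0.028 dark n11 x 0.515..0.528 y 0.021..0.028
 z0.122 n12 x 0.513..0.532 y 0.015..0.024 dark n8 x 0.517..0.525 y 0.018..0.024
 z0.128 n5 x 0.515..0.528 y 0.020..0.025 dark n3 x 0.515..0.526 y 0.020..0.024
 z0.134 n1 x 0.510..0.510 y 0.005..0.005 
 z0.140 n6 x 0.509..0.521 y 0.008..0.040 dark n4 x 0.510..0.521 y 0.008..0.040
 z0.146 n10 x 0.509..0.529 y 0.036..0.046 dark n10 x 0.509..0.529 
[... 730 characters left out ...]
0.516 y -0.005..0.022 dark n380 x 0.511..0.516 y -0.005..0.022
 z0.116 n467 x 0.511..0.516 y -0.005..0.022 dark n454 x 0.511..0.516 y -0.005..0.022
 z0.122 n528 x 0.510..0.516 y -0.005..0.022 dark n511 x 0.510..0.516 y -0.005..0.022
 z0.128 n395 x 0.510..0.533 y -0.005..0.022 dark n370 x 0.510..0.533 y -0.005..0.022
 z0.134 n773 x 0.508..0.533 y -0.012..0.030 dark n711 x 0.508..0.533 y -0.012..0.030
 z0.140 n1791 x 0.508..0.534 y -0.024..0.041 dark n1759 x 0.508..0.533 y -0.024..0.041
 z0.146 n2982 x 0.507..0.534 y -0.029..0.046 dark n2940 x 0.507..0.534 y -0.029..0.046
top all/dark
[0.52184263 0.00799613 0.07604094] [-6.33914351 -0.81143237 55.80916994] [-0.00663048  3.12770065  0.00326421]
```

Side and wrist depth put the shut fingertips on top of the sleeve, at about z 0.099. The reported TCP is 0.076, so the tips are about 23 mm higher than I assumed. I'll lift, open and measure the open tips.

Emit:
apply_moves(steps=[[0, 0, -0.16, 0, 0, 0, -1], [0, 0, -0.16, 0, 0, 0, 1], [0, 0, -0.16, 0, 0, 0, 1], [0, 0, -0.16, 0, 0, 0, 1], [0, 0, -0.16, 0, 0, 0, 1]])

```text
time_s: 5.78
position: [0.5158, 0.008, 0.1082]
orientation: [-0.002, 1.0, 0.001, -0.001]
wrist_force: [-0.9, -0.5, 0.4]
grip_width: 0.0723
```

Run:
```python
from h import *
o=robot.get_obs();print(o["time_s"],o["position"],o["grip_width"],o["wrist_force"],o["ft_torque"])
for n in ["side","wrist"]:
    c=cam(n); I,D=cams.get_image(n); P=cloud(c,D).reshape(-1,3); B=I.reshape(-1,3).astype(int).max(1)
    w=(abs(P[:,1]-.008)<.075)&(P[:,0]>.48)&(P[:,0]<.55)&(P[:,2]>.04)&(P[:,2]<.2)
    print(n)
    for z in np.arange(.05,.17,.006):
        m=w&(P[:,2]>=z)&(P[:,2]<z+.006)
        for s,k in (("L",P[:,1]>.035),("R",P[:,1]<-.02),("C",(P[:,1]<.03)&(P[:,1]>-.015))):
            d=m&k
            if d.sum(): print(" %s z%.3f n%d x %.3f..%.3f y %.3f..%.3f"%(s,z,d.sum(),P[d,0].min(),P[d,0].max(),P[d,1].min(),P[d,1].max()),end=";")
        print()
    if n=="side": a=cv2.resize(I[90:260,240:440],None,fx=3,fy=3,interpolation=cv2.INTER_CUBIC); cv2.imwrite("pics/g2.png",a)
```

```text
5.775 [0.51580347 0.00798963 0.10824833] 0.07225381163865384 [-0.85534073 -0.48657747  0.44046314] [ 0.00377407 -0.01271838 -0.04992626]
side


 C z0.062 n3 x 0.502..0.527 y 0.019..0.021;
 C z0.068 n16 x 0.485..0.546 y 0.007..0.026;
 C z0.074 n35 x 0.485..0.548 y 0.017..0.030;
 C z0.080 n51 x 0.485..0.549 y 0.013..0.030;
 C z0.086 n73 x 0.485..0.550 y 0.004..0.029;
 C z0.092 n87 x 0.488..0.548 y -0.000..0.027;
 C z0.098 n14 x 0.499..0.536 y 0.008..0.018;





 L z0.134 n5 x 0.507..0.522 y 0.050..0.052;
 L z0.140 n8 x 0.507..0.527 y 0.052..0.057; R z0.140 n2 x 0.506..0.508 y -0.028..-0.027;
 L z0.146 n17 x 0.505..0.525 y 0.048..0.061;
 L z0.152 n11 x 0.505..0.526 y 0.049..0.061; R z0.152 n1 x 0.512..0.512 y -0.029..-0.029;
 L z0.158 n17 x 0.505..0.525 y 0.050..0.062;
 L z0.164 n17 x 0.506..0.525 y 0.050..0.061;
wrist



 C z0.068 n43 x 0.485..0.500 y -0.007..0.023;
 C z0.074 n134 x 0.484..0.530 y -0.010..0.027;
 C z0.080 n459 x 0.484..0.550 y -0.010..0.027;
 C z0.086 n1712 x 0.484..0.550 y -0.010..0.026;
 C z0.092 n2498 x 0.485..0.550 y -0.007..0.023;
 C z0.098 n389 x 0.499..0.537 y 0.002..0.016;





 L z0.134 n5 x 0.519..0.526 y 0.049..0.049; R z0.134 n7 x 0.513..0.525 y -0.031..-0.031;
 L z0.140 n188 x 0.505..0.527 y 0.048..0.055; R z0.140 n190 x 0.506..0.528 y -0.037..-0.030;
 L z0.146 n349 x 0.505..0.528 y 0.048..0.062; R z0.146 n359 x 0.505..0.528 y -0.044..-0.030;
 L z0.152 n419 x 0.505..0.528 y 0.048..0.062; R z0.152 n431 x 0.505..0.528 y -0.045..-0.030;
 L z0.158 n485 x 0.505..0.528 y 0.048..0.062; R z0.158 n476 x 0.506..0.529 y -0.044..-0.030;
 L z0.164 n551 x 0.505..0.528 y 0.048..0.062; R z0.164 n560 x 0.505..0.528 y -0.045..-0.030;
```

View pics/g2.png

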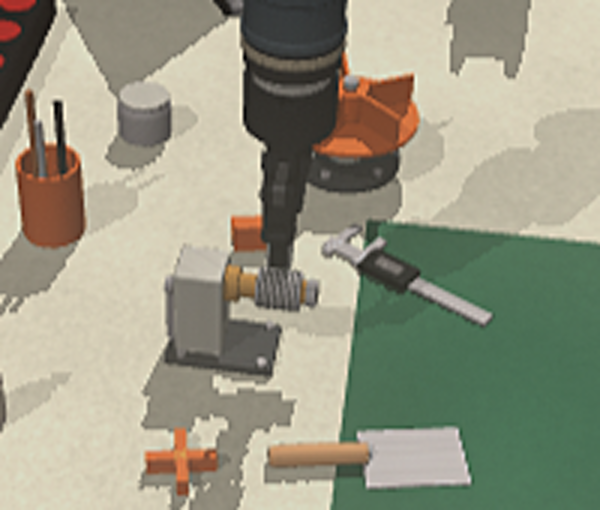

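Open tips (72 mm apart) are at z ≈0.137 with the TCP at 0.108, which confirms the offset of about +25 to 29 mm. I'll go down to TCP z ≈0.038 and grip.

Emit:
apply_moves(steps=[[0, 0, 0, 0, 0, 0, 1], [0, 0, 0.1, 0, 0, 0, 1], [0, 0, 0.2, 0, 0, 0, 1], [0, 0, 0.28, 0, 0, 0, 1], [0, 0, 0.28, 0, 0, 0, 1]])

```text
time_s: 6.5
position: [0.5151, 0.0081, 0.0379]
orientation: [-0.002, 1.0, 0.001, -0.001]
wrist_force: [-0.9, 0.5, -0.1]
grip_width: 0.0855
```

Emit:
apply_moves(steps=[[0, 0, 0, 0, 0, 0, -1], [0, 0, 0, 0, 0, 0, -1], [0, 0, 0, 0, 0, 0, -1], [0, 0, 0, 0, 0, 0, -1], [0, 0, 0, 0, 0, 0, -1]])

```text
time_s: 7.12
position: [0.5169, 0.0073, 0.0402]
orientation: [-0.002, 1.0, 0.0, 0.001]
wrist_force: [-1.8, -3.8, 7.2]
grip_width: 0.0344
```

Gripped at 34 mm. Pulling back along +X.

Emit:
apply_moves(steps=[[-0.02, 0, 0, 0, 0, 0, -1], [-0.04, 0, 0, 0, 0, 0, -1], [-0.056, 0, 0, 0, 0, 0, -1], [-0.064, 0, 0, 0, 0, 0, -1], [-0.064, 0, 0, 0, 0, 0, -1]])

```text
time_s: 7.75
position: [0.5305, 0.0071, 0.0401]
orientation: [-0.002, 1.0, 0.0, -0.001]
wrist_force: [-10.1, -6.4, 15.2]
grip_width: 0.0342
```

Run:
```python
from h import *
o=robot.get_obs();print(o["position"],o["wrist_force"],o["grip_width"])
c=cam("wrist"); I,D=cams.get_image("wrist"); cv2.imwrite("pics/w2.png",I); q=cloud(c,D).reshape(-1,3); q=q[(q[:,2]>.078)&(q[:,2]<.112)&(abs(q[:,1])<.03)&(q[:,0]>.47)&(q[:,0]<.6)]
for k in np.arange(.475,.56,.004):
    s=q[(q[:,0]>=k)&(q[:,0]<k+.004)]
    if len(s)>5: print("%.3f y %.4f..%.4f z %.4f n%d"%(k,*np.percentile(s[:,1],[1,99]),np.percentile(s[:,2],95),len(s)))
```

```text
[0.53054439 0.00707326 0.04011153] [-10.10029289  -6.39564826  15.19148293] 0.03418511287446224
0.483 y -0.0030..0.0203 z 0.0923 n880
0.487 y -0.0033..0.0209 z 0.0928 n640
0.491 y -0.0033..0.0207 z 0.0927 n578
0.495 y -0.0023..0.0188 z 0.0915 n494
0.499 y -0.0023..0.0193 z 0.0914 n523
0.503 y -0.0024..0.0190 z 0.0915 n507
0.507 y -0.0026..0.0191 z 0.0915 n506
0.511 y -0.0084..0.0247 z 0.0972 n1581
0.515 y -0.0190..0.0263 z 0.1084 n965
0.519 y -0.0224..0.0298 z 0.1108 n2347
0.523 y -0.0296..0.0274 z 0.1096 n1615
0.527 y -0.0109..0.0268 z 0.1018 n977
0.531 y -0.0109..0.0269 z 0.1005 n894
0.535 y -0.0109..0.0268 z 0.1006 n838
0.539 y -0.0108..0.0269 z 0.0994 n759
0.543 y -0.0088..0.0250 z 0.0984 n606
0.547 y -0.0096..0.0251 z 0.0985 n620
0.551 y -0.0065..0.0220 z 0.0973 n208
0.555 y -0.0072..0.0221 z 0.0962 n596
0.559 y -0.0079..0.0227 z 0.0963 n428
```

The sleeve front edge moved from about 0.498 to 0.511. I'll press a little further to be sure of the stop and hold, then let go.

Emit:
apply_moves(steps=[[-0.012, 0, 0, 0, 0, 0, -1], [-0.012, 0, 0, 0, 0, 0, -1], [-0.012, 0, 0, 0, 0, 0, -1], [-0.012, 0, 0, 0, 0, 0, -1], [-0.012, 0, 0, 0, 0, 0, -1]])

```text
time_s: 8.43
position: [0.5307, 0.0071, 0.0401]
orientation: [-0.002, 1.0, 0.0, -0.003]
wrist_force: [-20.2, -6.1, 23.9]
grip_width: 0.0342
```

Emit:
apply_moves(steps=[[0, 0, 0, 0, 0, 0, 1], [0, 0, 0, 0, 0, 0, 1], [0, 0, 0, 0, 0, 0, 1], [0, 0, 0, 0, 0, 0, 1], [0, 0, 0, 0, 0, 0, 1]])

```text
time_s: 9.05
position: [0.5354, 0.0083, 0.039]
orientation: [-0.002, 1.0, 0.001, -0.0]
wrist_force: [0.2, 0.1, 0.7]
grip_width: 0.0854
```

Run:
```python
from h import *
o=robot.get_obs();print(o["position"],o["wrist_force"],o["grip_width"])
c=cam("wrist"); I,D=cams.get_image("wrist"); q=cloud(c,D).reshape(-1,3); q=q[(q[:,2]>.078)&(q[:,2]<.112)&(abs(q[:,1]-.008)<.025)&(q[:,0]>.47)&(q[:,0]<.6)]
for k in np.arange(.487,.56,.004):
    s=q[(q[:,0]>=k)&(q[:,0]<k+.004)]
    if len(s)>5: print("%.3f y %.4f..%.4f z %.4f n%d"%(k,*np.percentile(s[:,1],[1,99]),np.percentile(s[:,2],95),len(s)))
```

```text
[0.53538461 0.00828132 0.03903482] [0.15169878 0.05490381 0.67993998] 0.08539728678630314
0.487 y -0.0036..0.0208 z 0.0928 n692
0.491 y -0.0036..0.0207 z 0.0926 n616
0.495 y -0.0073..0.0193 z 0.0946 n807
0.499 y -0.0089..0.0255 z 0.0979 n1526
0.503 y -0.0091..0.0259 z 0.0984 n871
0.507 y -0.0084..0.0259 z 0.0985 n833
0.511 y -0.0095..0.0263 z 0.0984 n859
0.515 y -0.0095..0.0260 z 0.0984 n856
0.519 y -0.0096..0.0256 z 0.0984 n827
0.523 y -0.0095..0.0256 z 0.0985 n846
0.527 y -0.0095..0.0256 z 0.0985 n801
0.531 y -0.0098..0.0251 z 0.0984 n769
0.535 y -0.0074..0.0250 z 0.0980 n400
0.543 y -0.0022..0.0171 z 0.0915 n288
0.547 y -0.0028..0.0181 z 0.0913 n387
0.551 y -0.0078..0.0217 z 0.0950 n749
0.555 y -0.0081..0.0231 z 0.0962 n1079
0.559 y -0.0078..0.0226 z 0.0963 n525
```

The force reached 20 N against the stop, and on release the sleeve snapped home (front edge back at 0.497). Next I'll lift and move to the impeller.

Emit:
apply_moves(steps=[[0, 0, -0.24, 0, 0, 0, 1], [0, 0, -0.48, 0, 0, 0, 1], [0, 0, -0.6, 0, 0, 0, 1], [0.2, -0.2, -0.6, 0, 0, 0, 1], [0.4, -0.4, -0.6, 0, 0, 0, -1]])

```text
time_s: 9.72
position: [0.4467, -0.0815, 0.1891]
orientation: [-0.003, 1.0, 0.001, 0.0]
wrist_force: [0.9, -0.3, 0.6]
grip_width: 0.0697
```

Emit:
apply_moves(steps=[[0, -0.84, 0, 0, 0, 0, -1], [0, -0.84, 0, 0, 0, 0, -1], [0, -0.84, 0, 0, 0, 0, -1], [0, -0.84, 0, 0, 0, 0, -1], [0, -0.84, 0, 0, 0, 0, -1]])

```text
time_s: 10.35
position: [0.448, -0.2919, 0.188]
orientation: [-0.001, 1.0, 0.001, -0.0]
wrist_force: [0.4, -0.2, 0.3]
grip_width: -0.0002
```

Run:
```python
from h import *
o=robot.get_obs();print(o["time_s"],o["position"],o["grip_width"],o["joint_positions"].round(2),R.from_quat(o["orientation"]).as_matrix().round(3))
c=cam("wrist"); I,D=cams.get_image("wrist"); cv2.imwrite("pics/w3.png",I); P=cloud(c,D).reshape(-1,3)
p=o["position"]; m=(np.hypot(P[:,0]-p[0],P[:,1]-p[1])<.035)&(P[:,2]>.13)
for z in np.arange(.18,.28,.008):
    d=m&(P[:,2]>=z)&(P[:,2]<z+.008)
    if d.sum(): print("finger z%.3f n%d x %.3f..%.3f y %.3f..%.3f"%(z,d.sum(),*(np.array([P[d,0].min(),P[d,0].max()])-p[0]),*(np.array([P[d,1].min(),P[d,1].max()])-p[1])))
q=P; r=q[:,:2]-[.4796,-.3096]; rr=np.hypot(*r.T); b=(q[:,2]>.085)&(q[:,2]<.105)&(rr>.03)&(rr<.08)
h=np.histogram(np.degrees(np.arctan2(r[b,1],r[b,0])),72,(-180,180)); print([(int(a),int(n)) for a,n in zip(h[1],h[0]) if n])
k=(q[:,2]>.058)&(q[:,2]<.068)&(rr<.1); print(cv2.minEnclosingCircle(np.float32(q[k][:,:2])))
k=(q[:,2]>.098)&(q[:,2]<.115)&(rr<.03); print("nut",np.median(q[k],0),k.sum())
```

```text
10.35 [ 0.44797671 -0.29187295  0.18797355] -0.00018090556604973687 [-0.58  0.26 -0.03  1.27  0.   -0.58] [[-1.    -0.002 -0.001]
 [-0.002  1.     0.003]
 [ 0.001  0.003 -1.   ]]
finger z0.212 n296 x -0.011..-0.005 y -0.012..0.013
finger z0.220 n539 x -0.011..-0.005 y -0.013..0.014
finger z0.228 n630 x -0.011..-0.005 y -0.013..0.014
finger z0.236 n579 x -0.011..-0.005 y -0.013..0.014
finger z0.244 n940 x -0.012..0.013 y -0.020..0.021
finger z0.252 n2556 x -0.013..0.014 y -0.033..0.034
finger z0.260 n5570 x -0.013..0.014 y -0.034..0.034
finger z0.268 n2970 x -0.017..0.012 y -0.034..0.034
finger z0.276 n3526 x -0.017..0.010 y -0.035..0.035
[(-155, 255), (-150, 137), (-80, 271), (-75, 152), (-70, 11), (55, 16), (60, 416), (125, 13), (130, 212), (135, 163)]
((0.48385143280029297, -0.3083333969116211), 0.07541500777006149)
nut [ 0.48189965 -0.30826855  0.10456437] 370
```

View pics/w3.png

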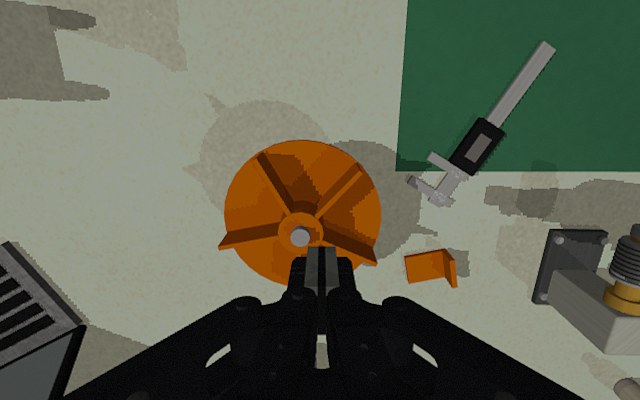

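The wheel is at about (0.482,-0.3085), with blades near -151° and 136° either side of the gap facing the robot, where the finger will go. Lowering the shut fingers into that gap.

Emit:
apply_moves(steps=[[0.044, -0.038, 0.1, 0, 0, 0, -1], [0.044, -0.038, 0.25, 0, 0, 0, -1], [0.044, -0.038, 0.4, 0, 0, 0, -1], [0.044, -0.038, 0.532, 0, 0, 0, -1], [0.044, -0.038, 0.532, 0, 0, 0, -1]])

```text
time_s: 11.02
position: [0.436, -0.2974, 0.0538]
orientation: [-0.003, 1.0, 0.003, -0.002]
wrist_force: [-0.2, -0.1, 0.4]
grip_width: -0.0001
```

Emit:
apply_moves(steps=[[0, -0.25, 0, 0, 0, 0, -1], [0, -0.5, 0, 0, 0, 0, -1], [0, -0.6, -0.2, 0, 0, 0, -1], [0.05, -0.6, -0.4, 0, 0, 0, -1], [0.05, -0.6, -0.4, 0, 0, 0, -1]])

```text
time_s: 11.65
position: [0.4272, -0.4519, 0.1614]
orientation: [-0.002, 1.0, -0.002, 0.003]
wrist_force: [-0.6, -0.3, -0.2]
grip_width: -0.0002
```

Run:
```python
from h import *
c=cam("top")
for i in range(10):
    t=robot.get_obs()["time_s"]; I,D=cams.get_image("top"); q=cloud(c,D).reshape(-1,3); r=q[:,:2]-[.481,-.309]; rr=np.hypot(*r.T); b=(q[:,2]>.08)&(q[:,2]<.11)&(rr>.03)&(rr<.074)
    a=np.arctan2(r[b,1],r[b,0]); print(round(t,3),round(float(np.degrees(np.angle(np.exp(5j*a).sum()))/5),1),b.sum())
print(robot.get_obs()["position"])
cv2.imwrite("pics/t2.png",I)
```

```text
11.65 -35.1 275
11.7 -6.5 279
11.75 21.0 273
11.8 -24.2 278
11.85 1.5 280
11.9 26.2 266
11.95 -21.8 275
12.0 1.2 282
12.05 23.2 275
12.1 -27.4 285
[ 0.42547278 -0.4500439   0.15452369]
```

It spins freely at about 10 rad/s and is slowing. I'll lift clear and wait.

Emit:
apply_moves(steps=[[0, 0, -0.1, 0, 0, 0, -1], [0, 0, -0.2, 0, 0, 0, -1], [0, 0, -0.2, 0, 0, 0, -1], [0, 0, -0.2, 0, 0, 0, -1], [0, 0, -0.2, 0, 0, 0, -1]])

```text
time_s: 12.78
position: [0.4251, -0.4501, 0.2039]
orientation: [-0.002, 1.0, 0.002, -0.001]
wrist_force: [-0.2, 0.1, -0.4]
grip_width: 0.0002
```

Emit:
apply_moves(steps=[[0, 0, 0, 0, 0, 0, -1], [0, 0, 0, 0, 0, 0, -1], [0, 0, 0, 0, 0, 0, -1], [0, 0, 0, 0, 0, 0, -1], [0, 0, 0, 0, 0, 0, -1]])

```text
time_s: 13.4
position: [0.4255, -0.4505, 0.2051]
orientation: [-0.002, 1.0, 0.001, -0.0]
wrist_force: [-0.7, -0.9, 0.1]
grip_width: -0.0002
```

Emit:
apply_moves(steps=[[0, 0, 0, 0, 0, 0, -1], [0, 0, 0, 0, 0, 0, -1], [0, 0, 0, 0, 0, 0, -1], [0, 0, 0, 0, 0, 0, -1], [0, 0, 0, 0, 0, 0, -1]])

```text
time_s: 14.02
position: [0.4255, -0.4506, 0.2051]
orientation: [-0.002, 1.0, 0.001, -0.0]
wrist_force: [1.2, 0.2, 1.2]
grip_width: -0.0002
```

Emit:
apply_moves(steps=[[0, 0, 0, 0, 0, 0, -1], [0, 0, 0, 0, 0, 0, -1], [0, 0, 0, 0, 0, 0, -1], [0, 0, 0, 0, 0, 0, -1], [0, 0, 0, 0, 0, 0, -1]])

```text
time_s: 14.65
position: [0.4255, -0.4505, 0.2051]
orientation: [-0.002, 1.0, 0.001, -0.0]
wrist_force: [0.4, 0.8, 0.2]
grip_width: -0.0001
```

Run:
```python
from h import *
c=cam("top")
for i in range(8):
    t=robot.get_obs()["time_s"]; I,D=cams.get_image("top"); q=cloud(c,D).reshape(-1,3); r=q[:,:2]-[.481,-.309]; rr=np.hypot(*r.T); b=(q[:,2]>.08)&(q[:,2]<.11)&(rr>.03)&(rr<.074)
    a=np.arctan2(r[b,1],r[b,0]); print(round(t,3),round(float(np.degrees(np.angle(np.exp(5j*a).sum()))/5),2),b.sum())
s=q[(abs(q[:,1]-.008)<.025)&(q[:,2]>.094)&(q[:,0]>.47)&(q[:,0]<.545)]; print("sleeve x",s[:,0].min(),s[:,0].max())
cv2.imwrite("pics/t2.png",I)
```

```text
14.65 -15.02 273
14.7 -15.05 281
14.75 -15.06 280
14.8 -15.02 278
14.85 -15.11 277
14.9 -15.01 278
14.95 -15.09 275
15.0 -15.02 277
sleeve x 0.48373648335681735 0.5343777050604681
```

View pics/t2.png

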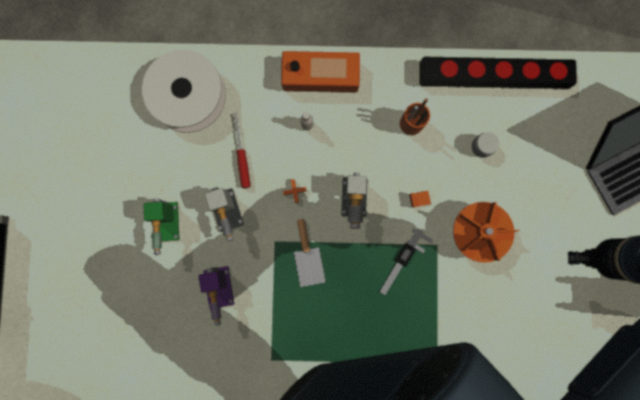

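The final top view shows the wheel at (484,232) standing still, the large sleeve at (355,212) home and all bystanders where they were. Handing in.

```bash
python3 -c "
from h import *
print(robot.sign_off())"
```

```text
the job is handed in; nothing more can be done
None
```

The job is handed in at about 15 s of the 50 s allowed; the sign-off gives no verdict.

- **Large sleeve:** I pulled it back against its stop. It moved about 13–14 mm, and the wrist force rose to 20 N with no further motion. I held it there for about 0.6 s and opened the gripper. It sprang back, and the wrist camera showed its front edge at the starting position. I did not measure its return speed.
- **Impeller:** I flicked one blade with the shut fingers. It then turned on untouched at about 10 rad/s, still about 7.5 rad/s half a second later. At the last check it held its angle within 0.1° over 0.35 s, and the arm was clear of it.
- **Rest of the bench:** In the last top picture the large sleeve is home, and the small coupler and all the bystanders look unmoved.

**First grasp failed:** the fingertips were about 23–30 mm higher than I worked out from the stated tool frame. The jaws shut on top of the sleeve, and the wrist force reached about 56 N, against a limit of 120 N. In the pictures only the fingers touched the sleeve, so the 40 N limit for the arm and gripper body should not apply. I re-measured the tip height from camera depth, and the second grasp held at 34 mm.

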